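# Trip test of a bench power unit

### The job

Test the safety trip of the bench power unit: take the wooden push stick out of its steel cup and, with its thin end and not with the fingers, press the test button down in its round collar until the U-shaped lever drops. Then lift the lever back up until it rests fully home, and put the stick back in its cup, thin end down, with the cup left standing. Leave the other things on the bench where they are.

Things in the scene. Friction and masses are not known exactly. Their poses are not given: they have to be found in the camera images.
- unit: bench power unit, fixed: grey box 160 (x) x 220 (y) x 80 mm high with three outlets on its front (-x) face; origin at the centre of its underside. On its flat top: the button collar towards +y, the U-shaped lever towards -y
- collar_mouth (a point): centre of the open mouth of the round aluminium collar around the test button, 116 mm above the table: bore 28 mm, outside 44 mm, rising 36 mm from the top of the unit; unit frame (-20, 60, 116) mm
- button_top (a point): centre of the top face of the white test button (25 mm across) down in the collar, 24 mm below the mouth when not pressed; 92 mm above the table when released, 84 mm when fully down; moves with the button
- test_button: the test button, slides straight down 8 mm; its origin is 10 mm below its top face; a spring takes about 1 N at the start and 3 N fully down; the lever goes over at about 4 mm, so press it right down
- lever (a joint): angle of the U-shaped lever in rad: 0 = fully home (up, leaning 0.22 rad back from vertical, towards the unit's +x, against a stop), 1.35 = dropped (leaning 1.13 rad forward towards the unit's -x). It stays up by its own weight at 0, is over centre at 0.22 and falls from there to whichever side; moves freely, below 2 N at the grip
- lever_grip (a point): middle of the lever's black grip bar: 14 mm thick, 84 mm long, parallel to the unit's y axis, between two steel arms with a 69 mm gap; 85 mm from the hinge axis; when dropped about 124 mm above the table, when home about 171 mm. The point turns with the lever
- lever_hinge (a point): middle of the lever's hinge axis (along the unit's y), unit frame (30, -50, 88) mm
- cup: round steel holder cup, loose, 0.6 kg: tube 46 mm outside, 36 mm inside, 85 mm high on a 72 mm wide foot 7 mm thick; inner floor 8 mm above the origin, which is the centre of its underside; z up
- cup_rim (a point): centre of the cup's mouth, 85 mm above the table
- stick: wooden push stick, 180 mm long, about 40 g, standing in the cup, thin end down: lower 80 mm is a pale round rod 14 mm thick, upper 100 mm a darker round handle 22 mm thick; origin at the centre of the thin end's flat face, z along the stick to the handle end
- jar: bystander: closed glass jar with a white cap, 64 mm across, 95 mm high; origin under its centre
- model: bystander: plaster dental model, 60 x 70 x 33 mm; origin under its centre
- spatula: bystander: spatula 170 mm long lying on the table; origin under its centre
- wrench: bystander: wrench 150 mm long lying on the table; origin under its centre
- brushpot: bystander: white pot 76 mm across with three brushes, 160 mm high; origin under its centre
Things that resemble listed ones, but are neither listed nor needed, are in the scene too. What is shaped like the stick but turquoise is not meant.

How it is judged:
On the way, in this order (a step that is already met when the one before it is completed fails the run):
1. the stick is pulled clear of the cup (its thin end above the rim) (z of stick in the frame of cup above 0.088 m), for 0.1 s.
2. the stick presses the test button down (3 mm or more) (z of button_top in the frame of unit below 0.089 m and contact force between stick and test_button above 0.3 N).
3. the lever has dropped (value of joint lever above 1.2 rad), for 0.1 s.
4. the lever is lifted back home (value of joint lever below 0.08 rad), for 0.3 s.
At the end, for the whole second after the job is handed in: The lever is home (within 0.08 rad) and the button is released (within 2 mm); the stick stands in the cup at rest, thin end down on the cup's floor (within 6 mm) and leaning at most 0.35 rad; the cup stands upright (within 0.06 rad) (value of joint lever below 0.08 rad and z of button_top in the frame of unit above 0.09 m and horizontal distance between stick and cup below 0.018 m and z of stick in the frame of cup below 0.014 m and angle between stick's own z axis and vertical below 0.35 rad and angle between cup's own z axis and vertical below 0.06 rad and linear speed of stick below 0.03 m/s and linear speed of cup below 0.02 m/s); the robot touches nothing.
It fails at once if the fingers touch the test button (contact force between the fingers and test_button above 0.5 N).
It fails at once if a bystander is moved more than 30 mm (distance of any of jar, model, spatula, wrench, brushpot from where it was at the start of the episode above 0.03 m).
It fails at once if the cup is tipped over (angle between cup's own z axis and vertical above 0.6 rad).
It also fails if it takes over 61 s, if anything falls off the work surface, if the arm or the gripper's body presses on something with over 40 N, if the wrist force passes 120 N, or if a joint passes its speed limit or range.

### The arm

A 7-joint arm with a two-finger parallel gripper is mounted at the origin on the work surface. World frame = base frame: x ahead of the robot, y to its left, z up, the work surface at z = 0. Lengths are in m, angles in rad, forces in N, time in s.
With the tool pointing down it reaches from about 0.425 to 0.95 m from the base axis. Payload 4.7 kg.
Tool frame: the origin (TCP) lies midway between the tips of the shut fingers; the grasp point (between the pads) lies 19 mm behind it; z points along the fingers, y is the line along which they close (so a half turn about z gives the same grasp; the last joint's range is limited). The gripper opens to 87 mm and grips with 3 to 60 N. Pads are 19 mm wide; open, the fingers measure 117 mm over their backs; the gripper's body (75 mm by 190 mm) begins 51 mm behind the grasp point.
Start: joints at [1.312, 0.469, -0.049, 1.532, 0.024, 1.141, -0.082], TCP at [0.154, -0.657, 0.223] pointing down, gripper open.
Joint ranges: [-2.59, 2.59], [-0.33, 1.99], [-1.39, 1.29], [0.1, 2.45], [-1.04, 4.18], [0.21, 1.99], [-2.66, 2.66]. Speed limits (rad/s): [2.57, 2.57, 3.14, 3.14, 3.14, 3.14, 3.14].

### API

Orientations are given as a rotation vector (axis times angle).
In Python, from bench import r gives the robot as it stands.
- The arm moves only by the shell command python3 -m inch 'ROWS' [FORCE]. ROWS is JSON, a list of rows, each an object of numbers: "x", "y", "z": the shift along the tool's x, y, z in units of 0.1 m (1.0 is 0.1 m); "wx", "wy", "wz": the turn, a rotation vector about the tool's x, y, z in units of 0.5 rad (1.0 is 0.5 rad); "claw": the opening, from -1 (shut) to 1 (fully open). A call has 1 to 5 rows; each row shifts and turns the commanded pose from where the row before left it, along the tool's axes as they then stand; what a row does not reach is not made up. A row lasts 1/8 s, in which the tool goes at most 62.5 mm and 10.7 degrees, less where a joint would pass 70% of its speed; a pose out of reach is approached as far as the arm can. A call with a number of a shift or a turn outside -1 to 1 is refused whole. A call with a gripper value outside its range is refused whole. The fingers move at their own pace and stop on an object; FORCE is the grip in N (left out, the last holds). Time passes only in rows, so rows that do not move let the fingers close. It gives the time, the measured TCP pose, the force, the opening and the grip force at its end, in the units of the state.
- r.get_obs(): the state, without advancing time (a new reading comes with each control period).
- r.camera(name): name is "side" or "top"; returns (picture, depth): 400x640x3 uint8, red, green, blue; 400x640 float32, m along the optical axis (not along the pixel's ray), 0 where there is no reading.
- r.calibration(name): a dict with "fx", "fy", "cx", "cy" (pixels), "xyz" and "orientation" of the camera in the world. Camera axes: x right, y up, looking along -z (the intrinsics and any distortion apply to the point x, -y, -z); pixel columns grow to the right and rows downward; lengths in m; the calibration is good to about 2 mm. A picture is of the moment at which its call begins. calibration takes no time and is no camera call.
- r.close_job(): hands the job in; it is judged then, once.
The state is a dict: "time": time; "joints": joint angles; "qvel": joint speeds; "tau": joint torques, N m; "position": TCP position; "tcp_rot": TCP orientation; "force": force on the tool from outside, world axes, zero at the start; "wrist_torque": the same for the moment, N m; "gripper_width": opening from 0.0 (shut) to 1.0 (fully open); "grasp_force": force on a finger pad.
Only numpy, scipy, OpenCV 4.12 (cv2) and the standard library are available. Lean on these libraries where they do the work, as an engineer would, in place of code of your own. Each camera call takes 0.05 s, during which the arm holds its last target. There are 200 camera calls.

## Working session

There is one attempt and no reset: what is moved stays moved. The work goes in short steps, Python scripts to look and compute and a shell command to move; the robot and the scene stay as the last step left them, time stands still between calls to the robot, and variables do not carry over. Pictures are saved under pics/ and viewed, at most 10 in all, crops included, and the job is handed in when it is done.

```bash
mkdir -p pics; ls; python3 - <<'E'
from bench import r
import cv2,numpy as np
print(r.get_obs())
for n in("side","top"):
    p,d=r.camera(n); cv2.imwrite(f"pics/{n}0.png",cv2.cvtColor(p,cv2.COLOR_RGB2BGR)); np.save(f"pics/{n}0.npy",d); print(n,r.calibration(n))
E
```

```text
pics
{'time': 0.0, 'joints': array([ 1.31209712,  0.46945174, -0.048529  ,  1.53370505,  0.02410718,
        1.14096804, -0.08232533]), 'qvel': array([-0.00077967, -0.00060258, -0.00135053, -0.00062423, -0.00089595,
       -0.00021367,  0.0004204 ]), 'tau': array([ 1.72976834e-04, -5.07960856e+01, -8.09326465e-02, -2.36150211e+01,
       -6.14197645e-02,  3.78456060e-02,  1.90582268e-04]), 'position': array([ 0.15358605, -0.65668181,  0.22148757]), 'tcp_rot': array([-3.11898063e+00, -3.59877171e-01,  5.16692459e-04]), 'force': array([ 0.75948729,  0.52148843, -0.94045974]), 'wrist_torque': array([-0.02038835, -0.02038899, -0.03011808]), 'grasp_force': 0.0, 'gripper_width': 0.9965976548094998}
side {'fx': 397.0085068222948, 'fy': 397.0085068222948, 'cx': 314.0172907660664, 'cy': 201.19664040731786, 'xyz': array([ 0.1112761 , -0.47068673,  0.88200972]), 'orientation': array([ 0.67353507, -0.27824736, -0.73276291])}
top {'fx': 385.32551537027314, 'fy': 385.32551537027314, 'cx': 320.534101503362, 'cy': 200.14481902976183, 'xyz': array([ 0.35480247, -0.01780285,  1.04330715]), 'orientation': array([ 0.16600219, -0.1379759 , -1.54400077])}
```

View pics/side0.png

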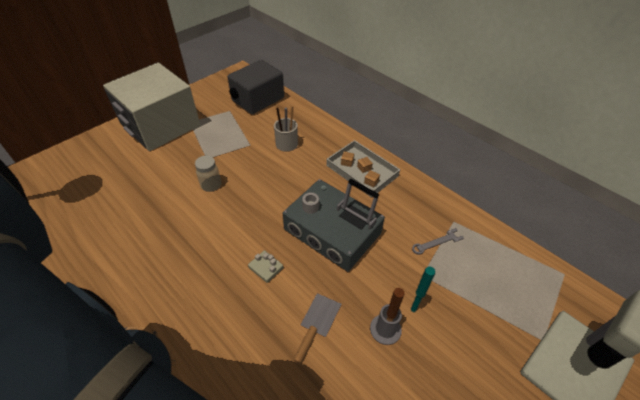

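View pics/top0.png

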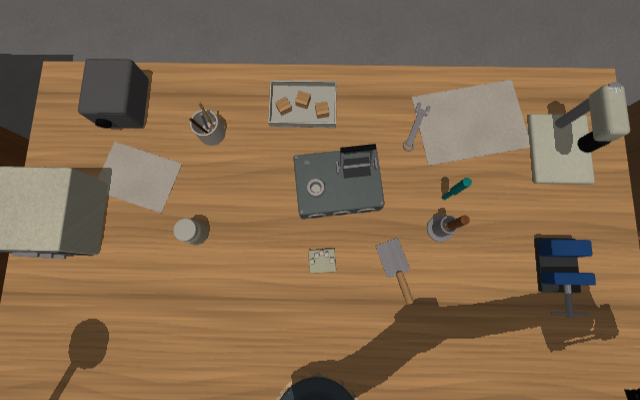

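The side view shows the unit at (333,222), its collar at (311,201), the lever grip at (363,186), and the cup at (388,322) with the brown stick leaning (handle top 397,292). The turquoise decoy is at (424,287). In the top view the collar is at (316,187), the cup at (441,228), the handle end at (464,220) and the grip at (358,150).

```bash
cat > h.py <<'E'
from bench import r
import cv2,numpy as np
from scipy.spatial.transform import Rotation as R
def cal(n):
    c=r.calibration(n); return c,R.from_rotvec(c["orientation"]).as_matrix(),np.array(c["xyz"])
def cloud(n,d):
    c,M,t=cal(n); v,u=np.mgrid[:400,:640]
    P=np.stack([(u-c["cx"])/c["fx"]*d,-(v-c["cy"])/c["fy"]*d,-d],-1)@M.T+t
    P[d==0]=np.nan; return P
def ray(n,u,v,z):   # pixel ray onto plane z
    c,M,t=cal(n); q=M@np.array([(u-c["cx"])/c["fx"],-(v-c["cy"])/c["fy"],-1]); return t+q*(z-t[2])/q[2]
def proj(n,p):
    c,M,t=cal(n); q=M.T@(np.array(p)-t); return c["cx"]+c["fx"]*q[0]/-q[2],c["cy"]+c["fy"]*q[1]/q[2]
def snap(n,name):
    p,d=r.camera(n); cv2.imwrite(f"pics/{name}.png",cv2.cvtColor(p,cv2.COLOR_RGB2BGR)); np.save(f"pics/{name}.npy",d); return p,d
E
python3 - <<'E'
from h import *
np.set_printoptions(precision=4,suppress=True)
o=r.get_obs(); print(R.from_rotvec(o["tcp_rot"]).as_matrix())
for n in("side","top"):
    print(n,"tcp px",proj(n,o["position"]),"base",proj(n,[0,0,0]))
    p=cv2.cvtColor(cv2.imread(f"pics/{n}0.png"),cv2.COLOR_BGR2HSV).astype(int); d=np.load(f"pics/{n}0.npy"); P=cloud(n,d); Z=P[...,2]
    v,u=np.mgrid[:400,:640]
    table=np.nanmedian(Z[120:300,200:500]); print("table z",table)
    box=(u>260)&(u<400)&(v>130)&(v<275)
    m=box&(abs(Z-.08)<.004); 
    pts=P[m][:,:2].astype(np.float32); print("unit top",len(pts),cv2.minAreaRect(pts))
    m=box&(abs(Z-.116)<.004)&(u<335); print("collar",m.sum(),np.nanmedian(P[m],0),P[m].min(0),P[m].max(0))
    m=box&(Z>.155)&(Z<.2); print("grip",m.sum(),P[m].mean(0),P[m].min(0),P[m].max(0))
    b=(u>370)&(u<475)&(v>205)&(v<345)
    br=b&(p[...,1]>120)&(p[...,0]<15)&(p[...,2]<150)&(Z>.09)
    print("handle",br.sum(),P[br].min(0),P[br].max(0))
    for lo in np.arange(.09,.2,.015):
        k=br&(Z>=lo)&(Z<lo+.015)
        if k.sum()>3: print("  ",k.sum(),P[k].mean(0))
    k=b&(p[...,1]<60)&(Z>.078)&(Z<.092); print("rim",k.sum(),P[k].min(0),P[k].max(0))
    k=b&(p[...,1]<60)&(Z>.003)&(Z<.012); print("foot",k.sum(),P[k].min(0),P[k].max(0))
    tq=(p[...,0]>80)&(p[...,0]<100)&(p[...,1]>120)&(u>400)&(u<480)&(v>170)&(v<320); print("turq",tq.sum(),P[tq].min(0),P[tq].max(0))
E
```

```text
[[ 0.9737  0.2278 -0.0005]
 [ 0.2278 -0.9737  0.0018]
 [-0.0001 -0.0018 -1.    ]]
side tcp px (np.float64(457.11172287665835), np.float64(670.0621320768827)) base (np.float64(118.49081000439764), np.float64(379.92055933382176))
table z -0.0007059633074072424
unit top 3367 ((0.619483232498169, 0.07970631122589111), (0.49825233221054077, 0.2084117829799652), 81.5286865234375)
collar 116 [0.5726 0.013  0.1145] [ 0.552  -0.0076  0.1121] [0.5951 0.036  0.1179]
grip 219 [ 0.6533 -0.0884  0.1722] [ 0.6415 -0.1288  0.1555] [ 0.6667 -0.0442  0.18  ]
handle 311 [ 0.4767 -0.3343  0.0913] [ 0.6569 -0.1276  0.1908]
   26 [ 0.4802 -0.3252  0.0975]
   34 [ 0.4804 -0.3253  0.1128]
   34 [ 0.4804 -0.3259  0.1284]
   36 [ 0.4854 -0.3206  0.1427]
   38 [ 0.4807 -0.3256  0.1571]
   46 [ 0.4809 -0.3262  0.1722]
   97 [ 0.4868 -0.3238  0.1862]
rim 212 [ 0.4686 -0.3427  0.0781] [ 0.6884 -0.1136  0.0916]
foot 725 [ 0.4558 -0.4111  0.003 ] [ 0.8777 -0.2262  0.0119]
turq 340 [nan nan nan] [nan nan nan]
top tcp px (np.float64(650.8506094718891), np.float64(388.27946814074926)) base (np.float64(316.6810407471813), np.float64(421.59973812407986))
table z 0.0006978538902012721
unit top 4232 ((0.597196102142334, -0.04195521026849747), (0.16005538403987885, 0.21952615678310394), 7.452789306640625)
collar 140 [0.5695 0.0149 0.116 ] [ 0.5495 -0.0045  0.1121] [0.591  0.0353 0.1197]
grip 231 [ 0.6505 -0.085   0.1746] [ 0.6368 -0.1271  0.1556] [ 0.6638 -0.0432  0.1816]
handle 184 [ 0.4739 -0.3324  0.0911] [ 0.4937 -0.3115  0.1917]
   12 [ 0.4826 -0.3142  0.0985]
   17 [ 0.4818 -0.3147  0.1125]
   16 [ 0.4827 -0.314   0.1268]
   18 [ 0.4815 -0.3144  0.1422]
   21 [ 0.4819 -0.3152  0.1572]
   22 [ 0.4822 -0.3143  0.1729]
   78 [ 0.4843 -0.3214  0.1877]
rim 98 [ 0.4646 -0.3364  0.0783] [ 0.5321 -0.1264  0.0888]
foot 685 [ 0.3585 -0.3504  0.003 ] [ 0.5216 -0.1483  0.012 ]
turq 207 [ 0.5632 -0.3437  0.0098] [ 0.5834 -0.3232  0.184 ]
```

```bash
python3 - <<'E'
from h import *
np.set_printoptions(precision=4,suppress=True)
P=cloud("top",np.load("pics/top0.npy"))
for nm,(a,b,c,e) in dict(vise=(535,620,235,325),micro=(530,632,80,185)).items():
    q=P[c:e,a:b].reshape(-1,3); q=q[q[:,2]>.02]; print(nm,q.min(0),q.max(0))
for n,(a,b,c,e) in dict(top=(424,475,205,245),side=(365,415,285,345)).items():
    P=cloud(n,np.load(f"pics/{n}0.npy"))[c:e,a:b].reshape(-1,3)
    for lo,hi in((.003,.012),(.08,.09),(.183,.2)):
        q=P[(P[:,2]>lo)&(P[:,2]<hi)]; print(n,lo,len(q),cv2.minEnclosingCircle(q[:,:2].astype(np.float32)))
E
python3 -m inch '[{"z":-0.5},{"z":-0.5}]'
```

```text
vise [ 0.2675 -0.6706  0.02  ] [ 0.4665 -0.5671  0.0857]
micro [ 0.6173 -0.7347  0.02  ] [ 0.8139 -0.5795  0.2344]
top 0.003 339 ((0.49147704243659973, -0.34490326046943665), 0.07821422070264816)
top 0.08 88 ((0.4874161183834076, -0.31938666105270386), 0.022601928561925888)
top 0.183 76 ((0.48434311151504517, -0.3225448727607727), 0.011011908762156963)
side 0.003 340 ((0.5212765336036682, -0.3005291521549225), 0.07198335230350494)
side 0.08 122 ((0.49174514412879944, -0.32047238945961), 0.023389287292957306)
side 0.183 90 ((0.48812544345855713, -0.3234270215034485), 0.011032690294086933)invalid input at $[0]: expected keys x, y, z, wx, wy, wz, claw
```

```bash
python3 -m inch '[{"x":0,"y":0,"z":-0.5,"wx":0,"wy":0,"wz":0,"claw":1},{"x":0.5,"y":-0.3,"z":-0.3,"wx":0,"wy":0,"wz":0,"claw":1},{"x":0.5,"y":-0.3,"z":0,"wx":0,"wy":0,"wz":0,"claw":1},{"x":0.5,"y":-0.3,"z":0,"wx":0,"wy":0,"wz":0,"claw":1},{"x":0.5,"y":-0.3,"z":0,"wx":0,"wy":0,"wz":0,"claw":1}]'
```

```text
time: 0.72
position: [0.3203, -0.4951, 0.3009]
tcp_rot: [-3.121, -0.36, 0.0]
force: [1.0, -0.3, -0.3]
gripper_width: 0.999
grasp_force: 0.0
```

```bash
python3 -m inch '[{"x":0.5,"y":-0.3,"z":0,"wx":0,"wy":0,"wz":0,"claw":1},{"x":0.5,"y":-0.3,"z":0,"wx":0,"wy":0,"wz":0,"claw":1},{"x":0.5,"y":-0.3,"z":0,"wx":0,"wy":0,"wz":0,"claw":1},{"x":0,"y":0,"z":0,"wx":0,"wy":0,"wz":0,"claw":1},{"x":0,"y":0,"z":0,"wx":0,"wy":0,"wz":0,"claw":1}]'
```

```text
time: 1.35
position: [0.4442, -0.3753, 0.3007]
tcp_rot: [3.121, 0.36, -0.002]
force: [0.6, -1.2, 0.1]
gripper_width: 1.0
grasp_force: 0.0
```

```bash
cat > go.py <<'E'
import sys
from h import *
o=r.get_obs(); M=R.from_rotvec(o["tcp_rot"]); t=np.array([float(a) for a in sys.argv[1:4]])
np.set_printoptions(precision=4,suppress=True)
print("t",o["time"],"pos",o["position"],"toolcmd/0.1m",M.inv().apply(t-o["position"])/.1,"yaw of tool y deg",np.degrees(np.arctan2(*M.as_matrix()[[1,0],1])),"tool z",M.as_matrix()[:,2],"w",o["gripper_width"],"gf",o["grasp_force"],"F",o["force"])
E
python3 go.py .486 -.323 .129
```

```text
t 1.35 pos [ 0.4442 -0.3753  0.3007] toolcmd/0.1m [ 0.5284 -0.4143  1.7167] yaw of tool y deg -76.84152643983121 tool z [-0.0012 -0.0002 -1.    ] w 0.9998599404627091 gf 0.0 F [ 0.5902 -1.2372  0.0777]
```

```bash
python3 -m inch '[{"x":0.27,"y":-0.21,"z":0,"wx":0,"wy":0,"wz":0,"claw":1},{"x":0.26,"y":-0.2,"z":0,"wx":0,"wy":0,"wz":0,"claw":1},{"x":0,"y":0,"z":0.3,"wx":0,"wy":0,"wz":0,"claw":1},{"x":0,"y":0,"z":0.3,"wx":0,"wy":0,"wz":0,"claw":1},{"x":0,"y":0,"z":0,"wx":0,"wy":0,"wz":0,"claw":1}]'; python3 go.py .486 -.323 .129
```

```text
time: 1.98
position: [0.4842, -0.3241, 0.2387]
tcp_rot: [-3.119, -0.355, 0.008]
force: [-0.1, 1.1, 1.1]
gripper_width: 1.0
grasp_force: 0.0
t 1.975 pos [ 0.4842 -0.3241  0.2387] toolcmd/0.1m [ 0.0247 -0.0029  1.0973] yaw of tool y deg -77.02537614280024 tool z [-0.0053  0.0022 -1.    ] w 0.999590642158517 gf 0.0 F [-0.1034  1.0996  1.0568]
```

```bash
python3 -m inch '[{"x":0.02,"y":0,"z":0.3,"wx":0,"wy":0,"wz":0,"claw":1},{"x":0,"y":0,"z":0.4,"wx":0,"wy":0,"wz":0,"claw":1},{"x":0,"y":0,"z":0.4,"wx":0,"wy":0,"wz":0,"claw":1},{"x":0,"y":0,"z":0,"wx":0,"wy":0,"wz":0,"claw":1}]' && python3 go.py .486 -.323 .129; python3 - <<'E'
from h import *
a,_=snap("side","s1"); cv2.imwrite("pics/s1c.png",cv2.resize(cv2.cvtColor(a[180:360,300:480],cv2.COLOR_RGB2BGR),None,fx=3,fy=3))
E
```

```text
time: 2.48
position: [0.487, -0.323, 0.1297]
tcp_rot: [-3.119, -0.357, 0.006]
force: [-0.3, 0.4, 0.4]
gripper_width: 1.001
grasp_force: 0.0
t 2.475 pos [ 0.487  -0.323   0.1297] toolcmd/0.1m [-0.0097 -0.0027  0.0067] yaw of tool y deg -76.94875354846828 tool z [-0.0043  0.002  -1.    ] w 1.0010681575904516 gf 0.0 F [-0.3243  0.3706  0.3833]
```

View pics/s1c.png

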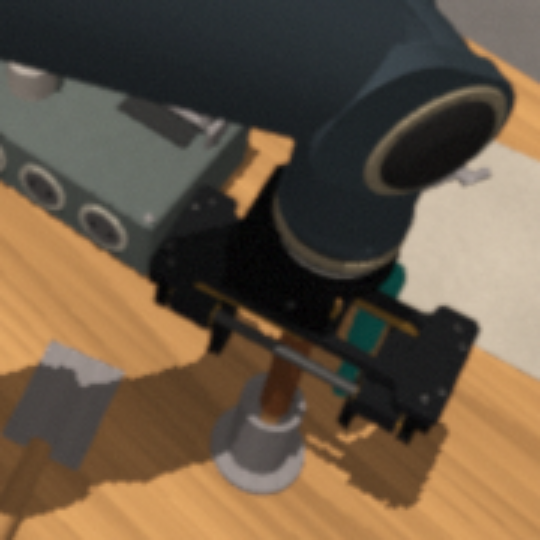

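The crop shows the handle (crop 290,370) between the open fingers, and the turquoise decoy (370,330) behind and clear of them. Next I close the gripper.

```bash
python3 -m inch '[{"x":0,"y":0,"z":0,"wx":0,"wy":0,"wz":0,"claw":-1},{"x":0,"y":0,"z":0,"wx":0,"wy":0,"wz":0,"claw":-1},{"x":0,"y":0,"z":0,"wx":0,"wy":0,"wz":0,"claw":-1},{"x":0,"y":0,"z":0,"wx":0,"wy":0,"wz":0,"claw":-1},{"x":0,"y":0,"z":0,"wx":0,"wy":0,"wz":0,"claw":-1}]' 25
```

```text
time: 3.15
position: [0.4891, -0.3225, 0.1313]
tcp_rot: [3.121, 0.36, 0.0]
force: [-0.5, -0.9, 1.2]
gripper_width: 0.515
grasp_force: 0.0
```

```bash
python3 -m inch '[{"x":0,"y":0,"z":0,"wx":0,"wy":0,"wz":0,"claw":-1},{"x":0,"y":0,"z":0,"wx":0,"wy":0,"wz":0,"claw":-1},{"x":0,"y":0,"z":0,"wx":0,"wy":0,"wz":0,"claw":-1},{"x":0,"y":0,"z":0,"wx":0,"wy":0,"wz":0,"claw":-1},{"x":0,"y":0,"z":0,"wx":0,"wy":0,"wz":0,"claw":-1}]'; python3 go.py .486 -.323 .129
```

```text
time: 3.78
position: [0.489, -0.3225, 0.1311]
tcp_rot: [-3.121, -0.36, 0.0]
force: [-0.2, -0.1, -0.7]
gripper_width: 0.245
grasp_force: 25.0
t 3.775 pos [ 0.489  -0.3225  0.1311] toolcmd/0.1m [-0.03   -0.0016  0.0207] yaw of tool y deg -76.83454763601448 tool z [-0.0001  0.0001 -1.    ] w 0.24548228099878164 gf 24.993842784315348 F [-0.1505 -0.0591 -0.6775]
```

```bash
python3 -m inch '[{"x":0,"y":0,"z":-0.4,"wx":0,"wy":0,"wz":0,"claw":-1},{"x":0,"y":0,"z":-0.4,"wx":0,"wy":0,"wz":0,"claw":-1},{"x":0,"y":0,"z":-0.4,"wx":0,"wy":0,"wz":0,"claw":-1},{"x":0,"y":0,"z":-0.4,"wx":0,"wy":0,"wz":0,"claw":-1},{"x":0,"y":0,"z":-0.4,"wx":0,"wy":0,"wz":0,"claw":-1}]';python3 -m inch '[{"x":0,"y":0,"z":0,"wx":0,"wy":0,"wz":0,"claw":-1},{"x":0,"y":0,"z":0,"wx":0,"wy":0,"wz":0,"claw":-1},{"x":0,"y":0,"z":0,"wx":0,"wy":0,"wz":0,"claw":-1}]'; python3 go.py .571 .014 .26;  python3 - <<'E'
from h import *
np.set_printoptions(precision=4,suppress=True)
for n in("top","side"):
    a,d=snap(n,n+"2"); P=cloud(n,d); h=cv2.cvtColor(a,cv2.COLOR_RGB2HSV).astype(int)
    q=P[200:350,350:480].reshape(-1,3); 
    q=q[(q[:,2]>.079)&(q[:,2]<.091)&(abs(q[:,0]-.489)<.035)&(abs(q[:,1]+.321)<.035)]
    print(n,"rim",len(q),len(q)>5 and cv2.minEnclosingCircle(q[:,:2].astype(np.float32)))
    # stick pixels: pale rod / dark handle near the tool
    o=r.get_obs()["position"]; m=(abs(P[...,0]-o[0])<.04)&(abs(P[...,1]-o[1])<.04)&(P[...,2]>.14)&(P[...,2]<o[2]-.012)&(h[...,1]>90)
    for z in np.arange(.14,.33,.02):
        k=m&(P[...,2]>=z)&(P[...,2]<z+.02)
        if k.sum()>2: print(round(z,2),k.sum(),P[k].mean(0),P[k].min(0),P[k].max(0))
E
```

```text
time: 4.4
position: [0.4888, -0.3223, 0.3325]
tcp_rot: [3.121, 0.36, 0.0]
force: [0.7, -0.8, 0.1]
gripper_width: 0.246
grasp_force: 25.0
time: 4.78
position: [0.4883, -0.3222, 0.3294]
tcp_rot: [-3.119, -0.36, 0.004]
force: [0.9, 0.2, -1.1]
gripper_width: 0.245
grasp_force: 25.0
t 4.775 pos [ 0.4883 -0.3222  0.3294] toolcmd/0.1m [ 1.573  -3.0833  0.6971] yaw of tool y deg -76.83041011297595 tool z [-0.0027  0.0016 -1.    ] w 0.24502764417369574 gf 24.993608719669282 F [ 0.9005  0.1612 -1.1257]
top rim 118 ((0.4874253571033478, -0.3199117183685303), 0.023590505123138428)
side rim 154 ((0.49148643016815186, -0.3189081847667694), 0.024503221735358238)
0.2 29 [ 0.4828 -0.3236  0.2125] [ 0.4804 -0.3289  0.2058] [ 0.4885 -0.3162  0.2199]
0.22 45 [ 0.4825 -0.3239  0.2304] [ 0.4794 -0.3288  0.22  ] [ 0.4884 -0.3169  0.2397]
0.24 47 [ 0.4829 -0.3239  0.2508] [ 0.48   -0.3287  0.2402] [ 0.4887 -0.3165  0.2599]
0.26 47 [ 0.4827 -0.3235  0.2704] [ 0.4802 -0.3289  0.2606] [ 0.4872 -0.3156  0.28  ]
0.28 55 [ 0.4798 -0.3249  0.2937] [ 0.4763 -0.3326  0.2818] [ 0.4883 -0.3132  0.2999]
0.3 75 [ 0.48   -0.3251  0.3095] [ 0.4762 -0.3327  0.3002] [ 0.4885 -0.3135  0.3177]
```

```bash
python3 -m inch '[{"x":0.2,"y":-0.385,"z":0,"wx":0,"wy":0,"wz":0,"claw":-1},{"x":0.2,"y":-0.385,"z":0,"wx":0,"wy":0,"wz":0,"claw":-1},{"x":0.2,"y":-0.385,"z":0,"wx":0,"wy":0,"wz":0,"claw":-1},{"x":0.2,"y":-0.385,"z":0,"wx":0,"wy":0,"wz":0,"claw":-1},{"x":0.2,"y":-0.385,"z":0,"wx":0,"wy":0,"wz":0,"claw":-1}]';python3 -m inch '[{"x":0.2,"y":-0.385,"z":0,"wx":0,"wy":0,"wz":0,"claw":-1},{"x":0.2,"y":-0.385,"z":0,"wx":0,"wy":0,"wz":0,"claw":-1},{"x":0.2,"y":-0.385,"z":0,"wx":0,"wy":0,"wz":0,"claw":-1},{"x":0,"y":0,"z":0,"wx":0,"wy":0,"wz":0,"claw":-1},{"x":0,"y":0,"z":0,"wx":0,"wy":0,"wz":0,"claw":-1}]'; python3 go.py .5735 .0145 .263
```

```text
time: 5.5
position: [0.5425, -0.1109, 0.3305]
tcp_rot: [-3.121, -0.36, 0.002]
force: [0.2, -0.5, 0.6]
gripper_width: 0.248
grasp_force: 25.0
time: 6.12
position: [0.5745, 0.0132, 0.3305]
tcp_rot: [3.12, 0.36, -0.002]
force: [0.5, -0.2, -0.3]
gripper_width: 0.25
grasp_force: 25.0
t 6.125 pos [0.5745 0.0132 0.3305] toolcmd/0.1m [-0.0054 -0.0156  0.6749] yaw of tool y deg -76.85360308364389 tool z [-0.0012 -0.0008 -1.    ] w 0.25007764637924845 gf 24.993440774269402 F [ 0.4698 -0.2298 -0.3101]
```

```bash
python3 -m inch '[{"x":0,"y":-0.01,"z":0.3,"wx":0,"wy":0,"wz":0,"claw":-1},{"x":0,"y":0,"z":0.35,"wx":0,"wy":0,"wz":0,"claw":-1},{"x":0,"y":0,"z":0,"wx":0,"wy":0,"wz":0,"claw":-1},{"x":0,"y":0,"z":0,"wx":0,"wy":0,"wz":0,"claw":-1}]'; python3 go.py .5735 .0145 .263;  python3 - <<'E'
from h import *
np.set_printoptions(precision=4,suppress=True)
for n in("side",):
    a,d=snap(n,n+"3"); P=cloud(n,d); h=cv2.cvtColor(a,cv2.COLOR_RGB2HSV).astype(int)
    o=r.get_obs()["position"]; m=(abs(P[...,0]-o[0])<.04)&(abs(P[...,1]-o[1])<.04)&(P[...,2]>.1)
    for z in np.arange(.12,.26,.02):
        k=m&(P[...,2]>=z)&(P[...,2]<z+.02)&(h[...,1]>90)
        if k.sum()>2: print(round(z,2),k.sum(),P[k].mean(0),P[k].min(0),P[k].max(0))
    k=m&(abs(P[...,2]-.116)<.004); print("collar",k.sum(),P[k].min(0),P[k].max(0))
    cv2.imwrite("pics/s3c.png",cv2.resize(cv2.cvtColor(a[120:280,230:410],cv2.COLOR_RGB2BGR),None,fx=3,fy=3))
E
```

```text
time: 6.62
position: [0.5752, 0.0139, 0.2674]
tcp_rot: [3.121, 0.358, 0.003]
force: [-0.4, -0.2, -0.6]
gripper_width: 0.248
grasp_force: 25.0
t 6.625 pos [0.5752 0.0139 0.2674] toolcmd/0.1m [-0.015  -0.0094  0.0438] yaw of tool y deg -76.92739482197642 tool z [ 0.0019 -0.0002 -1.    ] w 0.24771095630246173 gf 24.993675474543124 F [-0.437  -0.1915 -0.5606]
0.14 16 [0.5707 0.0101 0.153 ] [0.5677 0.0072 0.1463] [0.5763 0.0148 0.158 ]
0.16 29 [0.5708 0.0099 0.1695] [0.5673 0.0058 0.1602] [0.5759 0.0153 0.1792]
0.18 29 [0.5708 0.0097 0.1902] [0.5669 0.0061 0.1808] [0.5754 0.015  0.1987]
0.2 30 [0.5706 0.0097 0.2105] [0.5669 0.0056 0.2008] [0.5752 0.0154 0.2194]
0.22 39 [0.5689 0.0082 0.2315] [0.5633 0.0028 0.2201] [0.5793 0.0178 0.2393]
0.24 58 [0.5686 0.0078 0.2494] [0.5619 0.0015 0.2401] [0.5797 0.0181 0.2598]
0.26 88 [0.5699 0.0081 0.2712] [ 0.5607 -0.0079  0.26  ] [0.5911 0.0307 0.28  ]
collar 113 [ 0.5527 -0.0076  0.112 ] [0.5941 0.0357 0.1195]
```

View pics/s3c.png

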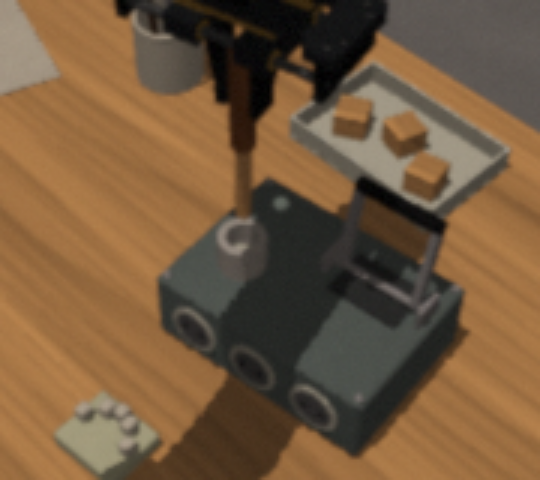

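The stick's thin end sits just above the collar (crop 243,215 above 243,245), and the measured axes agree within about 1 mm. I'll descend and press.

```bash
python3 -m inch '[{"x":-0.01,"y":0,"z":0.2,"wx":0,"wy":0,"wz":0,"claw":-1},{"x":0,"y":0,"z":0.2,"wx":0,"wy":0,"wz":0,"claw":-1},{"x":0,"y":0,"z":0,"wx":0,"wy":0,"wz":0,"claw":-1},{"x":0,"y":0,"z":0,"wx":0,"wy":0,"wz":0,"claw":-1}]'; python3 go.py .574 .0145 .2075; python3 -m inch '[{"x":0,"y":0,"z":0.08,"wx":0,"wy":0,"wz":0,"claw":-1},{"x":0,"y":0,"z":0.06,"wx":0,"wy":0,"wz":0,"claw":-1},{"x":0,"y":0,"z":0,"wx":0,"wy":0,"wz":0,"claw":-1},{"x":0,"y":0,"z":0,"wx":0,"wy":0,"wz":0,"claw":-1}]'; python3 go.py .574 .0145 .2075
```

```text
time: 7.18
position: [0.5744, 0.0147, 0.2278]
tcp_rot: [3.121, 0.36, 0.004]
force: [0.5, -0.2, 0.2]
gripper_width: 0.241
grasp_force: 25.0
t 7.175 pos [0.5744 0.0147 0.2278] toolcmd/0.1m [-0.0052  0.0004  0.2032] yaw of tool y deg -76.84846676592996 tool z [ 0.0028  0.0001 -1.    ] w 0.24134334083515574 gf 24.99371660174802 F [ 0.5057 -0.1522  0.2345]
time: 7.68
position: [0.5738, 0.0146, 0.2124]
tcp_rot: [3.121, 0.36, 0.001]
force: [0.9, -0.5, 0.6]
gripper_width: 0.246
grasp_force: 25.0
t 7.675 pos [0.5738 0.0146 0.2124] toolcmd/0.1m [0.0021 0.0018 0.0486] yaw of tool y deg -76.83093897503106 tool z [ 0.0008  0.     -1.    ] w 0.2462666850267567 gf 24.992665455210954 F [ 0.8888 -0.4715  0.6289]
```

```bash
python3 -m inch '[{"x":0,"y":0,"z":0.04,"wx":0,"wy":0,"wz":0,"claw":-1},{"x":0,"y":0,"z":0,"wx":0,"wy":0,"wz":0,"claw":-1},{"x":0,"y":0,"z":0,"wx":0,"wy":0,"wz":0,"claw":-1}]'; python3 -m inch '[{"x":0,"y":0,"z":0.02,"wx":0,"wy":0,"wz":0,"claw":-1},{"x":0,"y":0,"z":0,"wx":0,"wy":0,"wz":0,"claw":-1},{"x":0,"y":0,"z":0,"wx":0,"wy":0,"wz":0,"claw":-1}]'; python3 -m inch '[{"x":0,"y":0,"z":0.02,"wx":0,"wy":0,"wz":0,"claw":-1},{"x":0,"y":0,"z":0,"wx":0,"wy":0,"wz":0,"claw":-1},{"x":0,"y":0,"z":0,"wx":0,"wy":0,"wz":0,"claw":-1}]'; python3 - <<'E'
from h import *
P=cloud("side",snap("side","s4")[1]); np.set_printoptions(precision=4,suppress=True)
c,s=np.cos(.13),np.sin(.13); d=P[...,:2]-[.599,-.043]; X=d[...,0]*c+d[...,1]*s; Y=-d[...,0]*s+d[...,1]*c
m=(abs(Y+.05)<.05)&(abs(X)<.12)&(P[...,2]>.115)&(P[...,2]<.185); print(m.sum(),X[m].mean(),Y[m].mean(),P[m][:,2].mean(),P[m][:,2].max())
E
```

```text
time: 8.05
position: [0.5737, 0.0146, 0.2083]
tcp_rot: [3.121, 0.36, 0.001]
force: [0.7, -0.3, 1.6]
gripper_width: 0.246
grasp_force: 25.0
time: 8.43
position: [0.5739, 0.0147, 0.2069]
tcp_rot: [3.121, 0.36, 0.002]
force: [0.3, -0.3, 6.7]
gripper_width: 0.248
grasp_force: 25.0
time: 8.8
position: [0.5743, 0.0148, 0.2067]
tcp_rot: [3.12, 0.36, 0.004]
force: [-2.2, 0.2, 14.9]
gripper_width: 0.25
grasp_force: 25.0
235 -0.042799676750713916 -0.05208228984062367 0.1265721642726069 0.13304814290619071
```

The button is pressed fully (15 N at the stop), and depth shows the lever bar dropped (unit x −43 mm, z 127 mm). I'll retract and return the stick to the cup.

```bash
python3 -m inch '[{"x":0,"y":0,"z":-0.2,"wx":0,"wy":0,"wz":0,"claw":-1},{"x":0,"y":0,"z":-0.4,"wx":0,"wy":0,"wz":0,"claw":-1},{"x":0,"y":0,"z":-0.4,"wx":0,"wy":0,"wz":0,"claw":-1},{"x":0,"y":0,"z":-0.25,"wx":0,"wy":0,"wz":0,"claw":-1},{"x":0,"y":0,"z":0,"wx":0,"wy":0,"wz":0,"claw":-1}]'; python3 -m inch '[{"x":-0.2,"y":0.385,"z":0,"wx":0,"wy":0,"wz":0,"claw":-1},{"x":-0.2,"y":0.385,"z":0,"wx":0,"wy":0,"wz":0,"claw":-1},{"x":-0.2,"y":0.385,"z":0,"wx":0,"wy":0,"wz":0,"claw":-1},{"x":-0.2,"y":0.385,"z":0,"wx":0,"wy":0,"wz":0,"claw":-1},{"x":-0.2,"y":0.385,"z":0,"wx":0,"wy":0,"wz":0,"claw":-1}]';python3 -m inch '[{"x":-0.2,"y":0.385,"z":0,"wx":0,"wy":0,"wz":0,"claw":-1},{"x":-0.2,"y":0.385,"z":0,"wx":0,"wy":0,"wz":0,"claw":-1},{"x":-0.17,"y":0.37,"z":0,"wx":0,"wy":0,"wz":0,"claw":-1},{"x":0,"y":0,"z":0,"wx":0,"wy":0,"wz":0,"claw":-1},{"x":0,"y":0,"z":0,"wx":0,"wy":0,"wz":0,"claw":-1}]'; python3 go.py .492 -.319 .225
```

```text
time: 9.48
position: [0.5738, 0.0148, 0.3301]
tcp_rot: [3.121, 0.36, 0.004]
force: [0.7, -0.4, -1.5]
gripper_width: 0.245
grasp_force: 25.0
time: 10.1
position: [0.5182, -0.1967, 0.3266]
tcp_rot: [-3.119, -0.36, 0.006]
force: [-0.7, -0.5, -0.6]
gripper_width: 0.245
grasp_force: 25.0
time: 10.72
position: [0.49, -0.3184, 0.3273]
tcp_rot: [-3.118, -0.361, 0.003]
force: [0.5, 0.8, 0.3]
gripper_width: 0.244
grasp_force: 25.0
t 10.725 pos [ 0.49   -0.3184  0.3273] toolcmd/0.1m [0.0199 0.013  1.0228] yaw of tool y deg -76.78854202348187 tool z [-0.0024  0.0024 -1.    ] w 0.2443538806668597 gf 24.99363333452493 F [0.4847 0.8186 0.3136]
```

```bash
python3 -m inch '[{"x":0.02,"y":0.01,"z":0.4,"wx":0,"wy":0,"wz":0,"claw":-1},{"x":0,"y":0,"z":0.45,"wx":0,"wy":0,"wz":0,"claw":-1},{"x":0,"y":0,"z":0,"wx":0,"wy":0,"wz":0,"claw":-1},{"x":0,"y":0,"z":0,"wx":0,"wy":0,"wz":0,"claw":-1}]'; python3 go.py .492 -.319 .134;  python3 - <<'E'
from h import *
np.set_printoptions(precision=4,suppress=True)
for n in("side",):
    a,d=snap(n,n+"5"); P=cloud(n,d); h=cv2.cvtColor(a,cv2.COLOR_RGB2HSV).astype(int)
    o=r.get_obs()["position"]; m=(abs(P[...,0]-o[0])<.04)&(abs(P[...,1]-o[1])<.04)
    for z in np.arange(.1,.22,.03):
        k=m&(P[...,2]>=z)&(P[...,2]<z+.03)&(h[...,1]>90)
        if k.sum()>2: print(round(z,2),k.sum(),P[k].mean(0),P[k].min(0),P[k].max(0))
    k=m&(abs(P[...,2]-.085)<.005); print("rim",k.sum(),P[k].min(0),P[k].max(0))
E
```

```text
time: 11.22
position: [0.4938, -0.3195, 0.2456]
tcp_rot: [3.12, 0.363, 0.003]
force: [0.7, -0.5, 1.1]
gripper_width: 0.248
grasp_force: 25.0
t 11.225 pos [ 0.4938 -0.3195  0.2456] toolcmd/0.1m [-0.0186 -0.0103  1.1161] yaw of tool y deg -76.74016513299487 tool z [ 0.002  -0.0007 -1.    ] w 0.2479678601037247 gf 24.993417793884873 F [ 0.6909 -0.5314  1.1024]
0.1 12 [ 0.4888 -0.3211  0.1252] [ 0.487  -0.3266  0.1207] [ 0.493  -0.3146  0.1284]
0.13 52 [ 0.4887 -0.3215  0.1456] [ 0.4862 -0.3264  0.131 ] [ 0.4942 -0.3135  0.1597]
0.16 55 [ 0.4888 -0.321   0.1754] [ 0.4858 -0.3264  0.16  ] [ 0.4946 -0.3137  0.1894]
0.19 62 [ 0.486  -0.3224  0.2089] [ 0.482  -0.3303  0.1908] [ 0.4938 -0.3105  0.2199]
rim 133 [ 0.4688 -0.3426  0.0802] [ 0.513  -0.2988  0.0878]
```

```bash
python3 -m inch '[{"x":-0.02,"y":0.01,"z":0.2,"wx":0,"wy":0,"wz":0,"claw":-1},{"x":0,"y":0,"z":0.3,"wx":0,"wy":0,"wz":0,"claw":-1},{"x":0,"y":0,"z":0.3,"wx":0,"wy":0,"wz":0,"claw":-1},{"x":0,"y":0,"z":0.25,"wx":0,"wy":0,"wz":0,"claw":-1},{"x":0,"y":0,"z":0,"wx":0,"wy":0,"wz":0,"claw":-1}]';python3 -m inch '[{"x":0,"y":0,"z":0.04,"wx":0,"wy":0,"wz":0,"claw":-1},{"x":0,"y":0,"z":0,"wx":0,"wy":0,"wz":0,"claw":-1},{"x":0,"y":0,"z":0,"wx":0,"wy":0,"wz":0,"claw":-1}]'; python3 go.py .491 -.3205 .131
```

```text
time: 11.9
position: [0.4909, -0.3214, 0.1393]
tcp_rot: [-3.12, -0.361, 0.001]
force: [0.0, -0.5, -0.1]
gripper_width: 0.246
grasp_force: 25.0
time: 12.28
position: [0.4913, -0.3219, 0.1361]
tcp_rot: [3.12, 0.36, 0.002]
force: [-0.2, -0.5, -0.5]
gripper_width: 0.247
grasp_force: 25.0
t 12.275 pos [ 0.4913 -0.3219  0.1361] toolcmd/0.1m [-0.0003 -0.014   0.0514] yaw of tool y deg -76.83581713483497 tool z [ 0.0015 -0.001  -1.    ] w 0.24747147118612786 gf 24.99348994810134 F [-0.1794 -0.529  -0.4783]
```

```bash
python3 -m inch '[{"x":0,"y":0,"z":0.03,"wx":0,"wy":0,"wz":0,"claw":-1},{"x":0,"y":0,"z":0,"wx":0,"wy":0,"wz":0,"claw":-1},{"x":0,"y":0,"z":0,"wx":0,"wy":0,"wz":0,"claw":-1}]'; python3 -m inch '[{"x":0,"y":0,"z":0.02,"wx":0,"wy":0,"wz":0,"claw":-1},{"x":0,"y":0,"z":0,"wx":0,"wy":0,"wz":0,"claw":-1},{"x":0,"y":0,"z":0,"wx":0,"wy":0,"wz":0,"claw":-1}]'; python3 go.py .491 -.3205 .131
```

```text
time: 12.65
position: [0.4908, -0.3216, 0.1321]
tcp_rot: [-3.121, -0.36, 0.0]
force: [-0.8, 0.6, 0.2]
gripper_width: 0.248
grasp_force: 25.0
time: 13.02
position: [0.4913, -0.3217, 0.131]
tcp_rot: [3.12, 0.36, 0.001]
force: [-0.4, -0.2, 6.4]
gripper_width: 0.245
grasp_force: 25.0
t 13.025 pos [ 0.4913 -0.3217  0.131 ] toolcmd/0.1m [ 0.0002 -0.0125  0.0001] yaw of tool y deg -76.83462942538895 tool z [ 0.0009 -0.0006 -1.    ] w 0.244696968677606 gf 24.997423882596195 F [-0.415  -0.2035  6.3773]
```

```bash
python3 -m inch '[{"x":0,"y":0,"z":-0.01,"wx":0,"wy":0,"wz":0,"claw":-1},{"x":0,"y":0,"z":0,"wx":0,"wy":0,"wz":0,"claw":0.4},{"x":0,"y":0,"z":0,"wx":0,"wy":0,"wz":0,"claw":0.4},{"x":0,"y":0,"z":0,"wx":0,"wy":0,"wz":0,"claw":0.4},{"x":0,"y":0,"z":0,"wx":0,"wy":0,"wz":0,"claw":0.4}]';python3 -m inch '[{"x":0,"y":0,"z":0,"wx":0,"wy":0,"wz":0,"claw":0.4},{"x":0,"y":0,"z":-0.1,"wx":0,"wy":0,"wz":0,"claw":0.4},{"x":0,"y":0,"z":-0.3,"wx":0,"wy":0,"wz":0,"claw":0.4},{"x":0,"y":0,"z":-0.4,"wx":0,"wy":0,"wz":0,"claw":0.4},{"x":0,"y":0,"z":-0.4,"wx":0,"wy":0,"wz":0,"claw":0.4}]';python3 -m inch '[{"x":0,"y":0,"z":-0.4,"wx":0,"wy":0,"wz":0,"claw":0.4},{"x":0,"y":0,"z":0,"wx":0,"wy":0,"wz":0,"claw":0.4},{"x":0,"y":0,"z":0,"wx":0,"wy":0,"wz":0,"claw":0.4}]'
python3 - <<'E'
from h import *
np.set_printoptions(precision=4,suppress=True)
P=cloud("side",snap("side","s6")[1])
q=P[285:345,365:415].reshape(-1,3)
for lo,hi in((.08,.09),(.1,.13),(.15,.18),(.183,.2)):
    k=q[(q[:,2]>lo)&(q[:,2]<hi)&(abs(q[:,0]-.49)<.035)&(abs(q[:,1]+.32)<.035)]; print(lo,len(k),k.mean(0),k.min(0),k.max(0))
c,s=np.cos(.13),np.sin(.13); d=P[...,:2]-[.5995,-.0425]; X=d[...,0]*c+d[...,1]*s; Y=-d[...,0]*s+d[...,1]*c
m=(abs(Y+.05)<.05)&(abs(X)<.12)&(P[...,2]>.12)&(P[...,2]<.185)
print("bar",m.sum(),P[m].mean(0),P[m].min(0),P[m].max(0),X[m].mean(),X[m].min(),X[m].max(),Y[m].min(),Y[m].max())
R0=np.array([[c,-s],[s,c]]); print("bar model",R0@[-.0469,-.05]+[.5995,-.0425],"hinge",R0@[.03,-.05]+[.5995,-.0425])
E
python3 go.py .5583 -.098 .30
```

```text
time: 13.65
position: [0.4908, -0.3216, 0.1311]
tcp_rot: [-3.121, -0.36, 0.0]
force: [0.7, 0.2, -0.4]
gripper_width: 0.613
grasp_force: 0.0
time: 14.28
position: [0.4909, -0.3215, 0.2531]
tcp_rot: [3.12, 0.36, 0.001]
force: [0.7, 0.6, 0.3]
gripper_width: 0.698
grasp_force: 0.0
time: 14.65
position: [0.4905, -0.3214, 0.2911]
tcp_rot: [3.121, 0.36, -0.0]
force: [-0.6, 0.2, -0.6]
gripper_width: 0.702
grasp_force: 0.0
0.08 117 [ 0.4863 -0.323   0.0834] [ 0.4685 -0.3428  0.0804] [ 0.5133 -0.2987  0.09  ]
0.1 69 [ 0.4826 -0.3243  0.1153] [ 0.4784 -0.3325  0.1018] [ 0.4915 -0.3126  0.129 ]
0.15 79 [ 0.4826 -0.3244  0.1652] [ 0.4786 -0.3325  0.1509] [ 0.491  -0.3128  0.1795]
0.183 88 [ 0.4891 -0.3217  0.1866] [ 0.4782 -0.3315  0.1834] [ 0.4995 -0.3118  0.1897]
bar 215 [ 0.5614 -0.0997  0.1272] [ 0.5494 -0.1406  0.1202] [ 0.5861 -0.0544  0.1326] -0.04518498226021772 -0.05219948753699872 -0.023438460361114723 -0.0926247554462195 -0.008593798348758327
bar model [ 0.5595 -0.0982] hinge [ 0.6357 -0.0882]
t 14.7 pos [ 0.4902 -0.3213  0.2903] toolcmd/0.1m [ 1.1717 -2.0188 -0.0961] yaw of tool y deg -76.82728635833357 tool z [-0.0015  0.0007 -1.    ] w 0.7019380032487521 gf 0.0 F [-0.0575 -0.5911 -0.7722]
```

```bash
python3 -m inch '[{"x":0,"y":0,"z":0,"wx":0,"wy":0,"wz":-0.37,"claw":0.2},{"x":0,"y":0,"z":0,"wx":0,"wy":0,"wz":-0.37,"claw":0.2},{"x":0,"y":0,"z":0,"wx":0,"wy":0,"wz":-0.37,"claw":0.2},{"x":0,"y":0,"z":0,"wx":0,"wy":0,"wz":-0.37,"claw":0.2},{"x":0,"y":0,"z":0,"wx":0,"wy":0,"wz":-0.37,"claw":0.2}]';python3 -m inch '[{"x":0,"y":0,"z":0,"wx":0,"wy":0,"wz":-0.37,"claw":0.2},{"x":0,"y":0,"z":0,"wx":0,"wy":0,"wz":-0.37,"claw":0.2},{"x":0,"y":0,"z":0,"wx":0,"wy":0,"wz":-0.35,"claw":0.2},{"x":0,"y":0,"z":0,"wx":0,"wy":0,"wz":0,"claw":0.2},{"x":0,"y":0,"z":0,"wx":0,"wy":0,"wz":0,"claw":0.2}]'; python3 go.py .5595 -.098 .20; python3 -c "
from bench import r;print(r.get_obs()['joints'])"
```

```text
time: 15.32
position: [0.4902, -0.3212, 0.2896]
tcp_rot: [-2.625, -1.722, 0.002]
force: [-0.0, 0.3, 0.4]
gripper_width: 0.601
grasp_force: 0.0
time: 15.95
position: [0.4905, -0.3215, 0.2904]
tcp_rot: [-2.076, -2.356, 0.0]
force: [0.1, -0.3, -0.1]
gripper_width: 0.6
grasp_force: 0.0
t 15.95 pos [ 0.4905 -0.3215  0.2904] toolcmd/0.1m [2.1291 0.9673 0.9051] yaw of tool y deg 7.246882160615638 tool z [-0.0011  0.0008 -1.    ] w 0.599578598480865 gf 0.0 F [ 0.0538 -0.3375 -0.1202]
[ 0.90384256  0.31648984 -0.508634    1.63907121  0.16125311  1.22937666
  0.48845356]
```

```bash
python3 -m inch '[{"x":0.43,"y":0.194,"z":0,"wx":0,"wy":0,"wz":0,"claw":0.2},{"x":0.43,"y":0.194,"z":0,"wx":0,"wy":0,"wz":0,"claw":0.2},{"x":0.43,"y":0.194,"z":0,"wx":0,"wy":0,"wz":0,"claw":0.2},{"x":0.43,"y":0.194,"z":0,"wx":0,"wy":0,"wz":0,"claw":0.2},{"x":0.43,"y":0.194,"z":0,"wx":0,"wy":0,"wz":0,"claw":0.2}]';python3 -m inch '[{"x":0,"y":0,"z":0.3,"wx":0,"wy":0,"wz":0,"claw":0.2},{"x":0,"y":0,"z":0.3,"wx":0,"wy":0,"wz":0,"claw":0.2},{"x":0,"y":0,"z":0.3,"wx":0,"wy":0,"wz":0,"claw":0.2},{"x":0,"y":0,"z":0,"wx":0,"wy":0,"wz":0,"claw":0.2},{"x":0,"y":0,"z":0,"wx":0,"wy":0,"wz":0,"claw":0.2}]'; python3 go.py .5595 -.098 .107
```

```text
time: 16.58
position: [0.5596, -0.0944, 0.2911]
tcp_rot: [2.076, 2.358, -0.0]
force: [0.5, -0.3, 0.0]
gripper_width: 0.6
grasp_force: 0.0
time: 17.2
position: [0.5601, -0.0957, 0.2022]
tcp_rot: [2.074, 2.358, 0.002]
force: [0.8, -0.1, 0.6]
gripper_width: 0.6
grasp_force: 0.0
t 17.2 pos [ 0.5601 -0.0957  0.2022] toolcmd/0.1m [-0.0212 -0.0106  0.9522] yaw of tool y deg 7.352494611678082 tool z [ 0.0016 -0.0001 -1.    ] w 0.5995415319909806 gf 0.0 F [ 0.7967 -0.058   0.5916]
```

```bash
python3 -m inch '[{"x":-0.02,"y":-0.01,"z":0.35,"wx":0,"wy":0,"wz":0,"claw":0.2},{"x":0,"y":0,"z":0.35,"wx":0,"wy":0,"wz":0,"claw":0.2},{"x":0,"y":0,"z":0.25,"wx":0,"wy":0,"wz":0,"claw":0.2},{"x":0,"y":0,"z":0,"wx":0,"wy":0,"wz":0,"claw":0.2}]'; python3 -m inch '[{"x":0,"y":0,"z":0,"wx":0,"wy":0,"wz":0,"claw":-1},{"x":0,"y":0,"z":0,"wx":0,"wy":0,"wz":0,"claw":-1},{"x":0,"y":0,"z":0,"wx":0,"wy":0,"wz":0,"claw":-1},{"x":0,"y":0,"z":0,"wx":0,"wy":0,"wz":0,"claw":-1},{"x":0,"y":0,"z":0,"wx":0,"wy":0,"wz":0,"claw":-1}]' 6; python3 -m inch '[{"x":0,"y":0,"z":0,"wx":0,"wy":0,"wz":0,"claw":-1},{"x":0,"y":0,"z":0,"wx":0,"wy":0,"wz":0,"claw":-1},{"x":0,"y":0,"z":0,"wx":0,"wy":0,"wz":0,"claw":-1}]'; python3 go.py .5595 -.098 .107;  python3 - <<'E'
from h import *
a,_=snap("side","s7")
cv2.imwrite("pics/s7c.png",cv2.resize(cv2.cvtColor(a[120:280,270:450],cv2.COLOR_RGB2BGR),None,fx=3,fy=3))
E
```

```text
time: 17.7
position: [0.5584, -0.0981, 0.1059]
tcp_rot: [-2.074, -2.359, 0.001]
force: [-0.4, -0.4, -0.2]
gripper_width: 0.598
grasp_force: 0.0
time: 18.32
position: [0.5608, -0.0978, 0.1067]
tcp_rot: [2.071, 2.358, 0.006]
force: [5.9, -0.2, -4.4]
gripper_width: 0.158
grasp_force: 6.0
time: 18.7
position: [0.5607, -0.0978, 0.1066]
tcp_rot: [2.071, 2.358, 0.005]
force: [5.2, 1.2, -2.9]
gripper_width: 0.155
grasp_force: 6.0
t 18.7 pos [ 0.5607 -0.0978  0.1066] toolcmd/0.1m [-0.0006 -0.0123 -0.0042] yaw of tool y deg 7.403924376209661 tool z [ 0.0045  0.0005 -1.    ] w 0.1548926709546725 gf 5.999693758785725 F [ 5.2379  1.1543 -2.9067]
```

View pics/s7c.png

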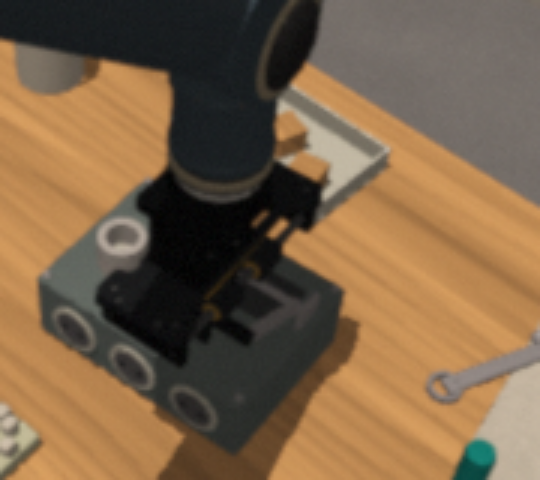

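The bar is held (crop ~230,320; opening 13.5 mm matches the bar thickness). I'll lift it along the arc.

```bash
python3 -m inch '[{"x":0,"y":0.072,"z":-0.125,"wx":0,"wy":0,"wz":0,"claw":-1},{"x":0,"y":0.093,"z":-0.111,"wx":0,"wy":0,"wz":0,"claw":-1},{"x":0,"y":0.11,"z":-0.094,"wx":0,"wy":0,"wz":0,"claw":-1},{"x":0,"y":0,"z":0,"wx":0,"wy":0,"wz":0,"claw":-1}]'; python3 go.py .587 -.0943 .1397
```

```text
time: 19.25
position: [0.5866, -0.0944, 0.1394]
tcp_rot: [2.073, 2.36, 0.001]
force: [2.1, 0.8, -3.6]
gripper_width: 0.16
grasp_force: 6.0
t 19.25 pos [ 0.5866 -0.0944  0.1394] toolcmd/0.1m [ 0.0003  0.0041 -0.0028] yaw of tool y deg 7.399219923311506 tool z [ 0.0008 -0.0001 -1.    ] w 0.1598168162565862 gf 5.999917387962341 F [ 2.1363  0.8072 -3.624 ]
```

```bash
python3 -m inch '[{"x":0,"y":0.124,"z":-0.074,"wx":0,"wy":0,"wz":0,"claw":-1},{"x":0,"y":0.135,"z":-0.052,"wx":0,"wy":0,"wz":0,"claw":-1},{"x":0,"y":0.142,"z":-0.028,"wx":0,"wy":0,"wz":0,"claw":-1},{"x":0,"y":0.144,"z":-0.004,"wx":0,"wy":0,"wz":0,"claw":-1},{"x":0,"y":0,"z":0,"wx":0,"wy":0,"wz":0,"claw":-1}]'; python3 -m inch '[{"x":0,"y":0.13,"z":0.019,"wx":0,"wy":0,"wz":0,"claw":-1},{"x":0,"y":0,"z":0,"wx":0,"wy":0,"wz":0,"claw":-1},{"x":0,"y":0,"z":0,"wx":0,"wy":0,"wz":0,"claw":-1}]'; python3 go.py .6536 -.0856 .1534
```

```text
time: 19.88
position: [0.642, -0.0873, 0.1552]
tcp_rot: [2.072, 2.359, 0.003]
force: [0.8, -1.2, 3.5]
gripper_width: 0.161
grasp_force: 6.0
time: 20.25
position: [0.6531, -0.0858, 0.153]
tcp_rot: [2.073, 2.36, 0.001]
force: [0.4, -1.5, 1.2]
gripper_width: 0.162
grasp_force: 6.0
t 20.25 pos [ 0.6531 -0.0858  0.153 ] toolcmd/0.1m [ 0.0015  0.0048 -0.0041] yaw of tool y deg 7.389940378017815 tool z [ 0.0007  0.     -1.    ] w 0.16176521757385948 gf 5.999444425106049 F [ 0.3796 -1.5349  1.2386]
```

```bash
python3 -m inch '[{"x":0,"y":0.025,"z":0.004,"wx":0,"wy":0,"wz":0,"claw":-1},{"x":0,"y":0,"z":0,"wx":0,"wy":0,"wz":0,"claw":-1},{"x":0,"y":0,"z":0,"wx":0,"wy":0,"wz":0,"claw":-1}]'; python3 -m inch '[{"x":0,"y":0,"z":0,"wx":0,"wy":0,"wz":0,"claw":0.2},{"x":0,"y":0,"z":0,"wx":0,"wy":0,"wz":0,"claw":0.2},{"x":0,"y":0,"z":0,"wx":0,"wy":0,"wz":0,"claw":0.2},{"x":0,"y":0,"z":0,"wx":0,"wy":0,"wz":0,"claw":0.2}]';python3 -m inch '[{"x":0,"y":0,"z":-0.1,"wx":0,"wy":0,"wz":0,"claw":0.2},{"x":0,"y":0,"z":-0.3,"wx":0,"wy":0,"wz":0,"claw":0.2},{"x":0,"y":0,"z":-0.4,"wx":0,"wy":0,"wz":0,"claw":0.2},{"x":0,"y":0,"z":-0.4,"wx":0,"wy":0,"wz":0,"claw":0.2}]'
```

```text
time: 20.62
position: [0.6551, -0.0856, 0.1526]
tcp_rot: [-2.074, -2.36, 0.001]
force: [0.0, -0.6, 2.3]
gripper_width: 0.156
grasp_force: 6.0
time: 21.12
position: [0.6553, -0.0853, 0.1526]
tcp_rot: [-2.073, -2.36, 0.0]
force: [0.3, -0.1, -0.7]
gripper_width: 0.524
grasp_force: 0.0
time: 21.62
position: [0.6554, -0.0853, 0.2747]
tcp_rot: [2.073, 2.36, 0.001]
force: [0.5, -0.3, -0.1]
gripper_width: 0.596
grasp_force: 0.0
```

Now I move the arm back out of the way and check the whole scene.

```bash
python3 -m inch '[{"x":0,"y":-0.5,"z":-0.3,"wx":0,"wy":0,"wz":0,"claw":0.2},{"x":0,"y":-0.5,"z":0,"wx":0,"wy":0,"wz":0,"claw":0.2},{"x":0,"y":-0.5,"z":0,"wx":0,"wy":0,"wz":0,"claw":0.2},{"x":0,"y":-0.2,"z":0,"wx":0,"wy":0,"wz":0,"claw":0.2},{"x":0,"y":0,"z":0,"wx":0,"wy":0,"wz":0,"claw":0.2}]'; python3 - <<'E'
from h import *
np.set_printoptions(precision=4,suppress=True)
P=cloud("side",snap("side","s8")[1]); 
q=P[285:345,365:415].reshape(-1,3)
for lo,hi in((.08,.09),(.1,.13),(.183,.2)):
    k=q[(q[:,2]>lo)&(q[:,2]<hi)&(abs(q[:,0]-.49)<.035)&(abs(q[:,1]+.32)<.035)]; print(lo,len(k),k.mean(0),k.min(0),k.max(0))
for f in("side0","s8"):
    Q=cloud("side",np.load(f"pics/{f}.npy"))[130:275,330:400].reshape(-1,3); k=Q[(Q[:,2]>.155)&(Q[:,2]<.2)&(abs(Q[:,1]+.087)<.05)&(abs(Q[:,0]-.65)<.04)]; print(f,"grip",len(k),k.mean(0),k[:,2].max())
E
```

```text
time: 22.25
position: [0.486, -0.1076, 0.3038]
tcp_rot: [2.073, 2.357, -0.001]
force: [1.2, -0.5, -0.0]
gripper_width: 0.603
grasp_force: 0.0
0.08 120 [ 0.4864 -0.3234  0.0836] [ 0.4678 -0.3431  0.0801] [ 0.512  -0.2988  0.09  ]
0.1 71 [ 0.4827 -0.3246  0.1154] [ 0.4789 -0.3328  0.1004] [ 0.4903 -0.3125  0.1289]
0.183 91 [ 0.4891 -0.3219  0.1863] [ 0.4786 -0.3316  0.1832] [ 0.5008 -0.3114  0.1896]
side0 grip 219 [ 0.6533 -0.0884  0.1722] 0.17998453812386483
s8 grip 221 [ 0.6534 -0.0886  0.1723] 0.18070812509549306
```

View pics/s8.png

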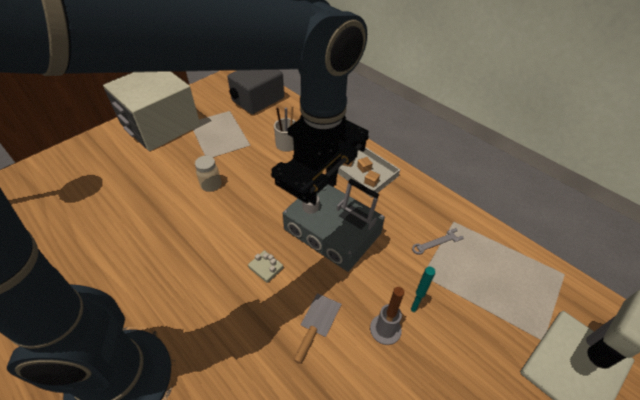

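The lever is up at (363,190), matching its starting position to within 0.2 mm. The stick stands upright in the cup at (392,310), and the bystanders look unmoved. The arm is clear, so I'm handing in.

```bash
python3 -c "
from bench import r
print(r.close_job())"
```

```text
the job is handed in; nothing more can be done
None
```

The job is handed in: I pressed the test button fully with the stick's thin end, the lever dropped and I lifted it back home, and the stick stands thin end down in the upright cup. I put the stick back before lifting the lever because the gripper had to be free. I did not check the button's release by camera, and no verdict came back.

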